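Hold a tea box against its back panel for screwing

TASK

The small white wooden tea box is about to be screwed to the upright sprung plywood panel from behind. First press the box's lid down until it snaps shut; then bring the box, still standing on the worktop, with its back flush against the middle of the panel, and press it there with a steady push of about 10 newtons (6 to 15 is fine, never more than 25). Finish while still holding and pushing the box like this - do not let go of it - and leave the lemon, garlic and tea light where they are.

Things in the scene. Friction and masses are not known exactly. Their poses are not given: they have to be found in the camera images.
- tea_box: White-painted wooden box with hinged lid, loose on the worktop; 84 mm deep (x), 62 wide (y; can be gripped across this), 80 high with the lid shut (walls 72 high, 6 thick, lid 8 thick on top). About 0.36 kg (0.25 to 0.5). Origin: centre of its underside. x points from the front (small brass clasp plate) to the back (hinge side, the face that goes against the panel), z up.
- tea_box_lid (a joint): Lid angle: 0 shut, 0.4 to 0.86 rad open at the start, staying there by itself. Hinge line along the box's y at x = +38, z = 72 mm of the box; the free front edge rises as it opens. Swings easily down to about 0.17 rad, where a sprung catch resists (about 0.4 N m: some 9 N pressed down 45 mm from the hinge); below about 0.1 rad it snaps shut and stays shut.
- lid_edge (a point): Middle of the lid's front (free) edge, on its top face, 78 mm from the hinge line.
- stand: Dark wooden foot fixed on the worktop behind the panel, which it carries on two black rubber buffers; 150 mm wide, 85 high. Origin: on the worktop where the middle of the unpressed panel's front face stands; x points away from the box's side (pushing direction), z up. It does not move.
- panel: Upright light plywood panel, 160 mm wide (y), 98 high from 2 mm above the worktop, 12 thick, two small dark pilot holes one above the other in its middle. Origin: middle of its front face at worktop level; x points into it (pushing direction), same axes as the stand. It gives way along x by 1 mm for every newton (up to 26 mm) and springs back.
- lemon: Yellow lemon, 72x57x58 mm, behind the work at the left. Leave alone.
- garlic: Garlic bulb, 53x54x53 mm, beside the panel's left end. Leave alone.
- tea_light: Tea light candle in a metal cup, 38 mm across, 15 mm high, behind the sink. Leave alone.

How it is judged:
By the outcome, as a careful person would: the job done as asked, in the order asked, and still so for the second after the job is handed in, while the arm keeps its last pose, push and grip.
It also fails if it takes over 56 s, if anything falls off the work surface, if the arm or the gripper's body presses on something with over 40 N, if the wrist force passes 120 N, or if a joint passes its speed limit or range.

ROBOT

A 6-joint arm with a two-finger parallel gripper is mounted at the origin on a cart in front of the work surface, level with it; the furniture and walls round the work are solid. World frame = base frame: x ahead of the robot, y to its left, z up, the work surface at z = 0. Lengths are in m, angles in rad, forces in N, time in s.
With the tool pointing down it reaches from about 0.3 to 0.775 m from the base axis. Payload 14.6 kg.
Tool frame: the origin (TCP) lies at the very end of the fingers, on their centre line; the grasp point (between the pads) lies 19 mm behind it (env.pinch_z is the distance from the TCP to the grasp point, in m); z points along the fingers, y is the line along which they close (so a half turn about z gives the same grasp; the last joint's range is limited). The gripper opens to 85 mm and grips with 20 to 120 N. Pads are 22 mm wide; open, the fingers measure 114 mm over their backs; the gripper's body (76 mm by 85 mm) begins 54 mm behind the grasp point. The pads swing forward as they close: fully open they stand 13 mm farther back than shut.
Start: joints at [1.257, 0.3, 1.521, -0, 1.321, -0.067], TCP at [0.134, 0.533, 0.231] pointing down, gripper open.
Joint ranges: [-3.03, 3.03], [-0.79, 2.21], [0.23, 2.52], [-1.04, 4.18], [0, 3.07], [-2.55, 2.55]. Speed limits (rad/s): [2.22, 2.22, 2.57, 3.14, 3.14, 3.14].

INTERFACE

Orientations are given as a rotation vector (axis times angle).
In Python, from bench import env gives the robot as it stands.
- The arm moves only by the tool apply_moves, never from a script. Its argument "increments" is a list of rows, each an object with "travel": the shift along the world's x, y, z in m, a list of three; "twist": the turn, a rotation vector about the world's x, y, z in units of 8 degrees (1.0 is 8 degrees), a list of three; "gripper": the opening, from 0 (shut) to 1 (fully open). A call has 1 to 5 rows; each row shifts and turns the commanded pose from where the row before left it; what a row does not reach is not made up. A row lasts 1/10 s, in which the tool goes at most 50 mm and 8.59 degrees, less where a joint would pass 70% of its speed; a pose out of reach is approached as far as the arm can. A call with a gripper value outside its range is refused whole. The fingers move at their own pace and stop on an object; "grip_force" is the grip in N (left out, the last holds). Time passes only in rows, so rows that do not move let the fingers close. It gives the time, the measured TCP pose, the force, the opening and the grip force at its end, in the units of the state.
- env.get_state(): the state, without advancing time (a new reading comes with each control period).
- env.camera(name): name is "side" or "top" or "wrist"; returns (picture, depth): 400x640x3 uint8, red, green, blue; 400x640 float32, m along the optical axis (not along the pixel's ray), 0 where there is no reading.
- env.calibration(name): a dict with "fx", "fy", "cx", "cy" (pixels), "view" (4x4, takes a point from world to camera coordinates); the wrist camera has in their place "mount" (4x4, takes a point from camera to tool coordinates, whose origin is the TCP and whose axes are the flange's). Camera axes: x right, y down, z forward; pixel columns grow to the right and rows downward; lengths in m; the calibration is good to about 2 mm. A picture is of the moment at which its call begins: read the wrist's pose just before it. calibration takes no time and is no camera call.
- env.close_job(): hands the job in; it is judged then, once.
Trained networks look in the newest picture that a camera, given by its name, has taken for a name from the list of things; names that differ only in an ending like _2 or _b are one class to them, and where a whole thing is asked for, a point or a joint stands for the part that bears it (a point fixed in the world has none). Each returns a list of dicts, best first, with "confidence" (0 to 1); they miss things now and then, are a little off and sometimes report something else, mostly with a low value. They report only what shows in the picture. A call takes as long as a camera call.
- env.spot_in(label, camera): "bbox" ([left, top, width, height] as shares, 0 to 1, of the picture: columns of its width, rows of its height, round what is visible of it).
- env.outline_of(label, camera): "pixels" (400x640 bool, what is visible of it) and "bbox" ([left, top, width, height] as shares, 0 to 1, of the picture: columns of its width, rows of its height, round what is visible of it).
- env.spot_point(label, camera): "location" ([row, column] as shares, 0 to 1, of the picture: columns of its width, rows of its height: a listed point, or the origin of a listed thing).
The state is a dict: "time_s": time; "q": joint angles; "dq": joint speeds; "joint_torque": joint torques, N m; "ee_pos": TCP position; "tool_rot": TCP orientation; "contact_force": force on the tool from outside, world axes, zero at the start; "wrist_torque": the same for the moment, N m; "width": finger opening in m; "gripper_force": force on a finger pad.
Only numpy, scipy, OpenCV 4.12 (cv2) and the standard library are available. Lean on these libraries where they do the work, as an engineer would, in place of code of your own. Each camera call takes 0.05 s, during which the arm holds its last target. There are 200 camera calls.

## Working session

There is one attempt and no reset: what is moved stays moved. The work goes in short steps, Python scripts to look and compute and a tool call to move; the robot and the scene stay as the last step left them, time stands still between calls to the robot, and variables do not carry over. Pictures are saved under pics/ and viewed, at most 10 in all, crops included, and the job is handed in when it is done.

Besides the shell and the picture viewer there is one more tool, called by a JSON object that holds its "op" and its "data". apply_moves: Moves the arm, as the interface text tells. Its arguments: {"type":"object","properties":{"increments":{"type":"array"},"grip_force":{"type":"number"}},"required":["increments"]}

```bash
mkdir -p pics; cat > h.py <<'E'
from bench import env
import numpy as np, cv2
def world(cam,d,r,c,cal):
    z=d[r,c]; p=np.stack([(c-cal['cx'])/cal['fx']*z,(r-cal['cy'])/cal['fy']*z,z,np.ones_like(z)])
    return (np.linalg.inv(cal['view'])@p)[:3].T
E
python3 - <<'E'
from h import *
s=env.get_state(); print(s)
ims=[]
for cam in ('top','side'):
    im,d=env.camera(cam); np.save(cam+'d.npy',d); cv2.imwrite(f'pics/{cam}0.png',im[:,:,::-1])
    cal=env.calibration(cam)
    for l in ('tea_box','panel','stand','tea_box_lid','lemon','garlic','tea_light'):
        o=env.outline_of(l,cam)
        for k in o[:1]:
            m=cv2.erode(k['pixels'].astype(np.uint8),np.ones((3,3)))>0
            r,c=np.nonzero(m&(d>0)); 
            if len(r)==0: continue
            P=world(cam,d,r,c,cal); np.save(f'{cam}_{l}.npy',P)
            print(cam,l,round(k['confidence'],2),len(r),np.percentile(P,[2,50,98],axis=0).round(3).tolist(),(np.array(k['bbox'])*[640,400,640,400]).round())
    ims.append(im)
E
```

```text
{'time_s': 0.0, 'q': array([ 1.25737601e+00,  3.00509831e-01,  1.52161308e+00,  1.43025707e-05,
        1.32069018e+00, -6.65876486e-02]), 'dq': array([ 5.09300914e-05, -4.50504018e-05,  1.35932687e-03, -1.15190016e-03,
        7.30101829e-04, -8.20259808e-04]), 'joint_torque': array([-1.99611903e-03, -5.43500447e+01, -3.61786151e+01, -1.64672256e-04,
        4.11796922e-03,  3.51188748e-05]), 'ee_pos': array([0.13430152, 0.53310031, 0.23068653]), 'tool_rot': array([-3.86715736e-01, -3.11745379e+00,  1.87830364e-03]), 'contact_force': array([-0.00145211, -0.59843733, -0.15666905]), 'wrist_torque': array([ 0.00816799,  0.00450775, -0.01072229]), 'gripper_force': 0.0, 'width': 0.08542797715097333}
top tea_box 0.62 1187 [[0.442, -0.273, 0.004], [0.479, -0.238, 0.098], [0.521, -0.204, 0.126]] [339. 221.  41.  45.]
top panel 0.73 967 [[0.607, -0.3, 0.023], [0.615, -0.223, 0.074], [0.65, -0.156, 0.102]] [310. 159.  71.  35.]
top stand 0.72 2472 [[0.607, -0.296, 0.009], [0.651, -0.225, 0.072], [0.678, -0.154, 0.101]] [306. 145.  76.  52.]
top tea_box_lid 0.92 829 [[0.457, -0.267, 0.079], [0
[... 397 characters left out ...]
18.  18.]
side panel 0.65 804 [[0.604, -0.286, 0.015], [0.61, -0.19, 0.065], [0.647, -0.147, 0.102]] [294. 164.  36.  69.]
side stand 0.67 1795 [[0.605, -0.283, 0.01], [0.647, -0.185, 0.062], [0.671, -0.147, 0.101]] [284. 164.  43.  68.]
side tea_box_lid 0.96 526 [[0.456, -0.263, 0.08], [0.489, -0.23, 0.104], [0.523, -0.201, 0.127]] [355. 166.  37.  35.]
side lemon 0.74 540 [[0.716, -0.061, 0.023], [0.736, -0.036, 0.044], [0.763, -0.022, 0.059]] [220. 225.  35.  27.]
side garlic 0.82 355 [[0.579, -0.1, 0.016], [0.598, -0.082, 0.033], [0.62, -0.07, 0.049]] [297. 230.  22.  22.]
side tea_light 0.74 225 [[0.687, -0.003, 0.006], [0.705, 0.016, 0.009], [0.723, 0.035, 0.016]] [229. 262.  23.  17.]
```

View pics/top0.png

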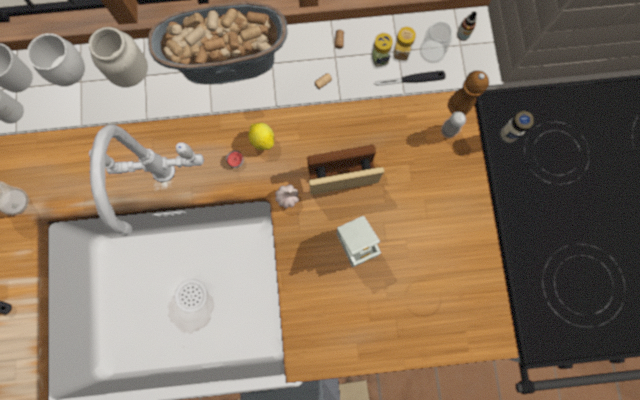

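View pics/side0.png

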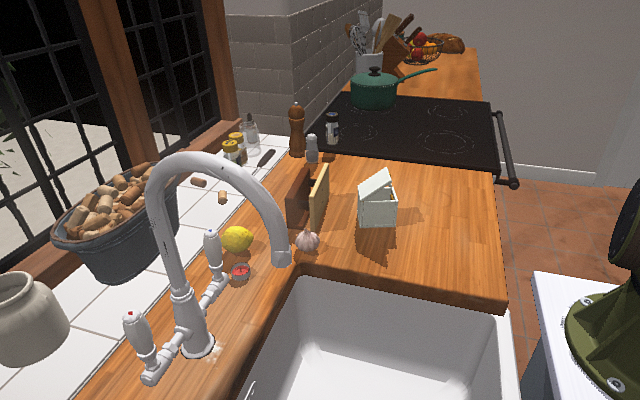

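The top view shows the box at about (358,240) with its lid ajar and its clasp side towards the bottom, yawed relative to the panel at (345,180). The garlic is at (288,196). In the side view the tall faucet at (210,230) stands between the arm's start and the work. Next I'll fit the panel and box poses and measure the faucet.

```bash
python3 - <<'E'
from h import *
def plane(P):
    c=P.mean(0)
    for _ in range(8):
        u,s,v=np.linalg.svd(P-c,full_matrices=False) if len(P)<4000 else (0,0,0)
        n=v[2]; e=(P-c)@n; k=np.abs(e-np.median(e))<max(0.004,1.5*np.median(np.abs(e))); P=P[k]; c=P.mean(0)
    return n*np.sign(n[2]),c,len(P)
for cam in('top','side'):
    L=np.load(f'{cam}_tea_box_lid.npy'); n,c,k=plane(L)
    yaw=np.arctan2(-n[1],-n[0]); print(cam,'lid n',n.round(3),c.round(3),k,'tilt',np.arccos(n[2]),'yaw', yaw, 'or +pi')
    # top-plane rect
    S=L[np.abs((L-c)@n)<.004]
    r=cv2.minAreaRect(S[:,:2].astype(np.float32)); print(r)
    P=np.load(f'{cam}_panel.npy'); 
    T=P[(P[:,2]>.094)&(P[:,2]<.106)]; r=cv2.minAreaRect(T[:,:2].astype(np.float32)); print('panel top',r, len(T), cv2.fitLine(T[:,:2].astype(np.float32),cv2.DIST_HUBER,0,.01,.01).ravel())
    F=P[(P[:,2]<.088)&(P[:,2]>.015)&(P[:,0]<.63)]; n,c,k=plane(F); print('front',n.round(3),c.round(3),k, np.arctan(n[1]/n[0]))
cal=env.calibration('top'); d=np.load('topd.npy')
r,c=np.mgrid[0:400,0:640]; P=world('top',d,r.ravel(),c.ravel(),cal)
m=(d.ravel()>0)&(P[:,2]>.05)&(P[:,0]<.9)&(P[:,0]>.3)
for y0 in np.arange(-.5,.6,.1):
    Q=P[m&(P[:,1]>y0)&(P[:,1]<y0+.1)]
    if len(Q): print(round(y0,1),len(Q),Q.min(0).round(2),Q.max(0).round(2))
# side: box walls
im=cv2.imread('pics/side0.png'); cal=env.calibration('side'); d=np.load('sided.npy'); P=world('side',d,r.ravel(),c.ravel(),cal)
B=P[(P[:,0]>.42)&(P[:,0]<.56)&(P[:,1]>-.3)&(P[:,1]<-.17)&(P[:,2]>.012)&(P[:,2]<.068)]; print('side box pts',len(B)); np.save('sidewall.npy',B)
print(cv2.minAreaRect(B[:,:2].astype(np.float32)), B.min(0),B.max(0))
F=cv2.fitLine(B[:,:2].astype(np.float32),cv2.DIST_HUBER,0,.002,.002).ravel(); print(F)
E
```

```text
top lid n [0.57  0.196 0.798] [ 0.491 -0.237  0.104] 799 tilt 0.6468945692523681 yaw -2.8103977754084486 or +pi
((0.49090415239334106, -0.23712356388568878), (0.06896733492612839, 0.05630136653780937), 19.62955093383789)
panel top ((0.617819607257843, -0.22720614075660706), (0.01282406784594059, 0.15309776365756989), 4.732648849487305) 334 [ 0.07147942 -0.99744207  0.6162399  -0.22497444]
front [-0.997 -0.078  0.   ] [ 0.612 -0.227  0.055] 458 0.07792992123923684
side lid n [0.57  0.211 0.794] [ 0.489 -0.231  0.104] 515 tilt 0.653409068831524 yaw -2.786764420297998 or +pi
((0.49088603258132935, -0.23471151292324066), (0.06378370523452759, 0.06464993953704834), 18.157459259033203)
panel top ((0.6149627566337585, -0.22142651677131653), (0.011942763812839985, 0.14835697412490845), 4.901040554046631) 166 [ 0.06967993 -0.9975694   0.61139375 -0.20856765]
front [-0.998 -0.068  0.001] [ 0.609 -0.206  0.053] 419 0.06848640090229975
-0.5 471 [ 0.71 -0.5   0.05] [ 0.9  -0.46  0.15]
-0.4 200 [ 0.62 -0.36  0.05] [ 0.9 -0.3  0.1]
-0.3 2398 [ 0.43 -0.3   0.05] [ 0.69 -0.2   0.13]
-0.2 688 [ 0.51 -0.2   0.05] [ 0.9  -0.1   0.15]
-0.1 905 [ 0.61 -0.1   0.05] [ 0.9  -0.    0.15]
-0.0 1286 [0.68 0.   0.05] [0.9  0.1  0.18]
0.1 3070 [0.52 0.1  0.05] [0.9  0.2  0.36]
0.2 461 [0.68 0.2  0.05] [0.71 0.29 0.18]
0.4 378 [0.64 0.49 0.05] [0.89 0.5  0.1 ]
0.5 248 [0.63 0.5  0.05] [0.9  0.52 0.09]
side box pts 1011
((0.4804169535636902, -0.23765219748020172), (0.08473802357912064, 0.06374163925647736), 17.966876983642578) [ 0.43200003 -0.27622727  0.01204491] [ 0.53040719 -0.19583688  0.06792461]
[ 0.9516328   0.30723768  0.47865734 -0.21454297]
```

{"op": "apply_moves", "data": {"increments": [{"travel":[0.02,-0.045,0.004],"twist":[0,0,-0.92],"gripper":0},{"travel":[0.02,-0.045,0.004],"twist":[0,0,-0.92],"gripper":0},{"travel":[0.02,-0.045,0.004],"twist":[0,0,-0.92],"gripper":0},{"travel":[0.02,-0.045,0.004],"twist":[0,0,-0.92],"gripper":0},{"travel":[0.02,-0.045,0.004],"twist":[0,0,-0.92],"gripper":0}]}}

```text
time_s: 1.3
ee_pos: [0.2346, 0.3066, 0.2515]
tool_rot: [1.358, 2.833, 0.001]
contact_force: [1.0, 0.2, 0.4]
width: 0.0125
gripper_force: 0.0
```

{"op": "apply_moves", "data": {"increments": [{"travel":[0.02,-0.042,0],"twist":[0,0,-0.92],"gripper":0},{"travel":[0.02,-0.042,0],"twist":[0,0,-0.92],"gripper":0},{"travel":[0.02,-0.042,0],"twist":[0,0,-0.92],"gripper":0},{"travel":[0.02,-0.042,0],"twist":[0,0,-0.92],"gripper":0},{"travel":[0.02,-0.042,0],"twist":[0,0,-0.92],"gripper":0}]}}

```text
time_s: 1.8
ee_pos: [0.3347, 0.0965, 0.2517]
tool_rot: [2.183, 2.259, 0.002]
contact_force: [0.9, 0.7, 0.0]
width: -0.0002
gripper_force: 0.0
```

{"op": "apply_moves", "data": {"increments": [{"travel":[0.008,-0.042,0],"twist":[0,0,-0.92],"gripper":0},{"travel":[0.008,-0.042,0],"twist":[0,0,-0.92],"gripper":0},{"travel":[0.008,-0.042,0],"twist":[0,0,-0.92],"gripper":0},{"travel":[0.008,-0.042,0],"twist":[0,0,-0.92],"gripper":0},{"travel":[0.008,-0.042,0],"twist":[0,0,-0.92],"gripper":0}]}}

```text
time_s: 2.3
ee_pos: [0.3743, -0.1136, 0.2515]
tool_rot: [2.784, 1.454, 0.001]
contact_force: [1.4, 0.7, 1.1]
width: -0.0002
gripper_force: 0.0
```

{"op": "apply_moves", "data": {"increments": [{"travel":[0.019,-0.0256,0],"twist":[0,0,-0.93],"gripper":0},{"travel":[0.019,-0.0256,0],"twist":[0,0,-0.93],"gripper":0},{"travel":[0.019,-0.0256,0],"twist":[0,0,-0.93],"gripper":0},{"travel":[0.019,-0.0256,0],"twist":[0,0,-0.93],"gripper":0},{"travel":[0.019,-0.0256,0],"twist":[0,0,-0.93],"gripper":0}]}}

```text
time_s: 2.8
ee_pos: [0.47, -0.2408, 0.2512]
tool_rot: [-3.103, -0.49, -0.0]
contact_force: [-0.4, 1.7, 0.6]
width: 0.0002
gripper_force: 0.0
```

{"op": "apply_moves", "data": {"increments": [{"travel":[0,0,-0.04],"twist":[0,0,0],"gripper":0},{"travel":[0,0,-0.04],"twist":[0,0,0],"gripper":0},{"travel":[0,0,-0.03],"twist":[0,0,0],"gripper":0},{"travel":[0,0,-0.008],"twist":[0,0,0],"gripper":0},{"travel":[0,0,0],"twist":[0,0,0],"gripper":0}]}}

```text
time_s: 3.3
ee_pos: [0.4693, -0.2396, 0.133]
tool_rot: [-3.101, -0.498, 0.002]
contact_force: [-0.7, 1.0, 1.3]
width: 0.0003
gripper_force: 0.0
```

```bash
python3 - <<'E'
from h import *
from scipy.spatial.transform import Rotation as R
s=env.get_state(); y=R.from_rotvec(s['tool_rot']).as_matrix(); print(s['ee_pos'],s['q'].round(2),s['contact_force'],'y heading',np.degrees(np.arctan2(y[1,1],y[0,1])), y[:,2].round(3))
im,d=env.camera('side'); np.save('sided.npy',d); cv2.imwrite('pics/s1.png',cv2.resize(im[100:300,240:520,::-1],None,fx=2.8,fy=2.8))
E
```

```text
[ 0.46926207 -0.23958538  0.13304816] [-0.54  0.35  1.69  0.    1.1   0.71] [-0.69596657  0.95230369  1.3307074 ] y heading -71.73854327185917 [-0.001  0.001 -1.   ]
```

View pics/s1.png

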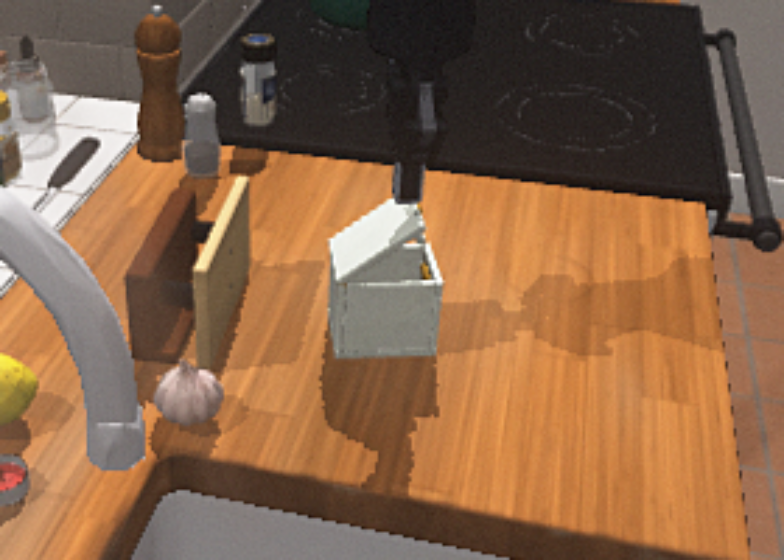

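The fingertips are just above the lid, near its front edge. I'll shift slightly towards the hinge and then press.

{"op": "apply_moves", "data": {"increments": [{"travel":[0.006,0.001,0],"twist":[0,0,0],"gripper":0},{"travel":[0,0,-0.012],"twist":[0,0,0],"gripper":0},{"travel":[0,0,-0.01],"twist":[0,0,0],"gripper":0},{"travel":[0,0,-0.008],"twist":[0,0,0],"gripper":0},{"travel":[0,0,-0.008],"twist":[0,0,0],"gripper":0}]}}

```text
time_s: 3.85
ee_pos: [0.4752, -0.2386, 0.0945]
tool_rot: [-3.102, -0.498, 0.001]
contact_force: [0.1, -0.7, 1.0]
width: 0.0
gripper_force: 0.8
```

{"op": "apply_moves", "data": {"increments": [{"travel":[0,0,-0.004],"twist":[0,0,0],"gripper":0},{"travel":[0,0,-0.003],"twist":[0,0,0],"gripper":0},{"travel":[0,0,-0.003],"twist":[0,0,0],"gripper":0},{"travel":[0,0,-0.002],"twist":[0,0,0],"gripper":0}]}}

```text
time_s: 4.25
ee_pos: [0.4753, -0.2389, 0.0834]
tool_rot: [3.102, 0.498, 0.0]
contact_force: [0.0, 0.2, 1.0]
width: -0.0001
gripper_force: 0.0
```

{"op": "apply_moves", "data": {"increments": [{"travel":[0,0,-0.002],"twist":[0,0,0],"gripper":0},{"travel":[0,0,-0.001],"twist":[0,0,0],"gripper":0},{"travel":[0,0,-0.001],"twist":[0,0,0],"gripper":0}]}}

```text
time_s: 4.55
ee_pos: [0.4754, -0.2387, 0.0798]
tool_rot: [3.102, 0.499, 0.0]
contact_force: [-6.5, 2.2, 16.1]
width: 0.0001
gripper_force: 8.3
```

```bash
python3 - <<'E'
from h import *
print(env.get_state()['contact_force'])
im,d=env.camera('side'); cv2.imwrite('pics/s2.png',cv2.resize(im[140:260,300:460,::-1],None,fx=4,fy=4))
E
```

```text
[-6.49767759  2.15710634 16.06060178]
```

View pics/s2.png

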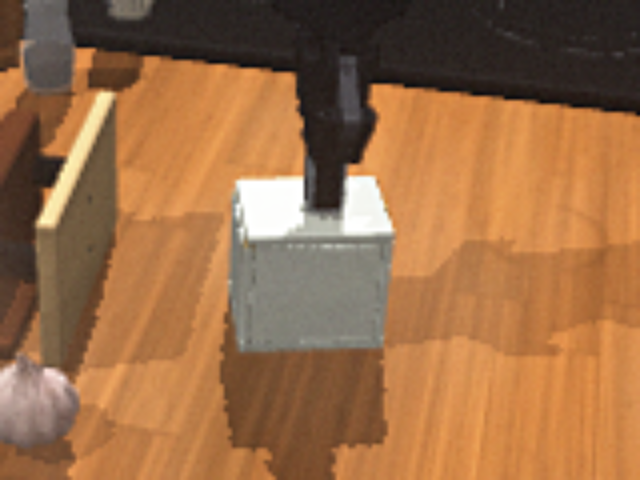

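The lid looks flat (top face at about (310,205) in the crop). I'll lift off, open the gripper, and check the lid and the box pose.

{"op": "apply_moves", "data": {"increments": [{"travel":[0,0,0.01],"twist":[0,0,0],"gripper":0},{"travel":[0,0,0.03],"twist":[0,0,0],"gripper":1},{"travel":[0,0,0.03],"twist":[0,0,0],"gripper":1},{"travel":[-0.03,0,0.03],"twist":[0,0,0],"gripper":1},{"travel":[-0.03,0,0.02],"twist":[0,0,0],"gripper":1}]}}

```text
time_s: 5.1
ee_pos: [0.4151, -0.2387, 0.2014]
tool_rot: [3.1, 0.5, 0.003]
contact_force: [0.4, 0.4, 0.0]
width: 0.0581
gripper_force: 0.0
```

```bash
python3 - <<'E'
from h import *
r,c=np.mgrid[0:400,0:640]
for cam in('side','top'):
    im,d=env.camera(cam); cal=env.calibration(cam)
    P=world(cam,d,r.ravel(),c.ravel(),cal)
    N=(P[:,0]>.42)&(P[:,0]<.56)&(P[:,1]>-.3)&(P[:,1]<-.17)
    B=P[N&(P[:,2]>.012)&(P[:,2]<.095)].astype(np.float32); print(cam,'all',cv2.minAreaRect(B[:,:2].copy()),len(B))
    T=P[N&(P[:,2]>.073)&(P[:,2]<.095)].astype(np.float32)
    A=np.c_[T[:,:2],np.ones(len(T))]; print('top z fit',np.linalg.lstsq(A,T[:,2],rcond=None)[0].round(3),np.median(T[:,2]),len(T), cv2.minAreaRect(T[:,:2].copy()))
E
```

```text
side all ((0.48054540157318115, -0.23854433000087738), (0.08498860150575638, 0.06668713688850403), 17.99287986755371) 1508
top z fit [ 0.008 -0.039  0.067] 0.080586575 624 ((0.48016422986984253, -0.23912426829338074), (0.08401742577552795, 0.06574908643960953), 16.71834373474121)
top all ((0.4948829412460327, -0.21903744339942932), (0.05384602025151253, 0.07655759155750275), 55.55283737182617) 173
top z fit [-0.005 -0.004  0.08 ] 0.07900581 136 ((0.49526068568229675, -0.22047999501228333), (0.05169437453150749, 0.07446512579917908), 55.35718536376953)
```

The lid is shut: its top is flat at z 0.080. The box is at (0.4805, -0.2385) with 18° yaw. Now I'll grip it across y.

{"op": "apply_moves", "data": {"increments": [{"travel":[0.027,-0.002,-0.015],"twist":[0,0,0],"gripper":1},{"travel":[0.027,-0.0015,-0.015],"twist":[0,0,0],"gripper":1},{"travel":[0,0,-0.03],"twist":[0,0,0],"gripper":1},{"travel":[0,0,-0.02],"twist":[0,0,0],"gripper":1},{"travel":[0,0,0],"twist":[0,0,0],"gripper":1}]}}

```text
time_s: 5.7
ee_pos: [0.4686, -0.2413, 0.1165]
tool_rot: [-3.098, -0.498, 0.006]
contact_force: [0.7, -0.0, 0.7]
width: 0.0852
gripper_force: 0.0
```

{"op": "apply_moves", "data": {"increments": [{"travel":[0,0,-0.025],"twist":[0,0,0],"gripper":1},{"travel":[0,0,-0.025],"twist":[0,0,0],"gripper":1},{"travel":[0,0,-0.025],"twist":[0,0,0],"gripper":1},{"travel":[0,0,-0.016],"twist":[0,0,0],"gripper":1},{"travel":[0,0,0],"twist":[0,0,0],"gripper":1}]}}

```text
time_s: 6.2
ee_pos: [0.4691, -0.2419, 0.0274]
tool_rot: [-3.1, -0.498, 0.003]
contact_force: [-0.2, -0.0, 0.5]
width: 0.0853
gripper_force: 0.0
```

{"op": "apply_moves", "data": {"increments": [{"travel":[0,0,0],"twist":[0,0,0],"gripper":0.5},{"travel":[0,0,0],"twist":[0,0,0],"gripper":0.5},{"travel":[0,0,0],"twist":[0,0,0],"gripper":0.5},{"travel":[0,0,0],"twist":[0,0,0],"gripper":0.5},{"travel":[0,0,0],"twist":[0,0,0],"gripper":0.5}], "grip_force": 50}}

```text
time_s: 6.7
ee_pos: [0.4703, -0.2428, 0.0301]
tool_rot: [3.1, 0.498, 0.004]
contact_force: [-0.6, -1.8, 7.0]
width: 0.0613
gripper_force: 55.5
```

{"op": "apply_moves", "data": {"increments": [{"travel":[0.0,0.0,0.002],"twist":[0,0,0],"gripper":0.5},{"travel":[0.01,0.001,0],"twist":[0,0,-0.35],"gripper":0.5},{"travel":[0.01,0.001,0],"twist":[0,0,-0.35],"gripper":0.5},{"travel":[0.01,0.001,0],"twist":[0,0,-0.35],"gripper":0.5},{"travel":[0.01,0.002,0],"twist":[0,0,-0.35],"gripper":0.5}]}}

```text
time_s: 7.2
ee_pos: [0.5096, -0.2371, 0.0306]
tool_rot: [-3.136, -0.19, 0.0]
contact_force: [0.7, -0.8, -3.3]
width: 0.0615
gripper_force: 55.0
```

{"op": "apply_moves", "data": {"increments": [{"travel":[0.01,0.002,0],"twist":[0,0,-0.35],"gripper":0.5},{"travel":[0.01,0.002,0],"twist":[0,0,0],"gripper":0.5},{"travel":[0.01,0.001,0],"twist":[0,0,0],"gripper":0.5},{"travel":[0.005,0.001,0],"twist":[0,0,0],"gripper":0.5},{"travel":[0,0,0],"twist":[0,0,0],"gripper":0.5}]}}

```text
time_s: 7.7
ee_pos: [0.5448, -0.231, 0.0302]
tool_rot: [-3.139, -0.119, 0.0]
contact_force: [-0.1, 0.0, -4.0]
width: 0.0618
gripper_force: 55.0
```

```bash
cat > m.py <<'E'
from h import *
import sys
from scipy.spatial.transform import Rotation as R
s=env.get_state(); y=R.from_rotvec(s['tool_rot']).as_matrix(); print(s['ee_pos'].round(4),s['contact_force'].round(1),'yaw',90+np.degrees(np.arctan2(y[1,1],y[0,1])),y[:,2].round(3),s['gripper_force'])
r,c=np.mgrid[0:400,0:640]
im,d=env.camera('side'); cal=env.calibration('side'); cv2.imwrite(f'pics/{sys.argv[1]}.png',cv2.resize(im[120:270,260:440,::-1],None,fx=4,fy=4))
# fit side wall (left face, y+) and box bottom, panel front
P=world('side',d,r.ravel(),c.ravel(),cal); x=s['ee_pos']
N=(P[:,0]>x[0]-.06)&(P[:,0]<x[0]+.056)&(np.abs(P[:,1]-x[1])<.045)
B=P[N&(P[:,2]>.008)&(P[:,2]<.02)].astype(np.float32); print('box low',cv2.minAreaRect(B[:,:2].copy()),len(B),B.min(0),B.max(0))
k=B[:,1]>np.median(B[:,1])-.008
f=cv2.fitLine(B[k][:,:2].copy(),cv2.DIST_HUBER,0,.002,.002).ravel(); print('left face line',f,np.degrees(np.arctan2(f[1],f[0])))
T=P[N&(P[:,2]>.07)&(P[:,2]<.09)]; print('lid z',np.percentile(T[:,2],[5,50,95]))
o=env.outline_of('panel','side')[0]; q=cv2.erode(o['pixels'].astype(np.uint8),np.ones((3,3)))>0; P=P[q.ravel()]
F=P[(P[:,2]>.094)&(P[:,2]<.106)].astype(np.float32); print('panel top',cv2.minAreaRect(F[:,:2].copy()),len(F))
E
python3 m.py s3
```

```text
[ 0.5448 -0.231   0.0302] [-0.1  0.  -4. ] yaw 4.325186058377994 [-0.  0. -1.] 55.00434122979641
box low ((0.5403868556022644, -0.20905835926532745), (0.10051515698432922, 0.048276387155056), 38.45988082885742) 150 [ 0.5118341  -0.25921816  0.00805625] [ 0.5940872  -0.19451064  0.01996444]
left face line [ 0.99670225  0.08114601  0.558667   -0.19901149] 4.6544414
lid z [0.07173907 0.08048663 0.08237946]
panel top ((0.6146217584609985, -0.21896204352378845), (0.011161158792674541, 0.14550550282001495), 4.63871955871582) 163
```

View pics/s3.png

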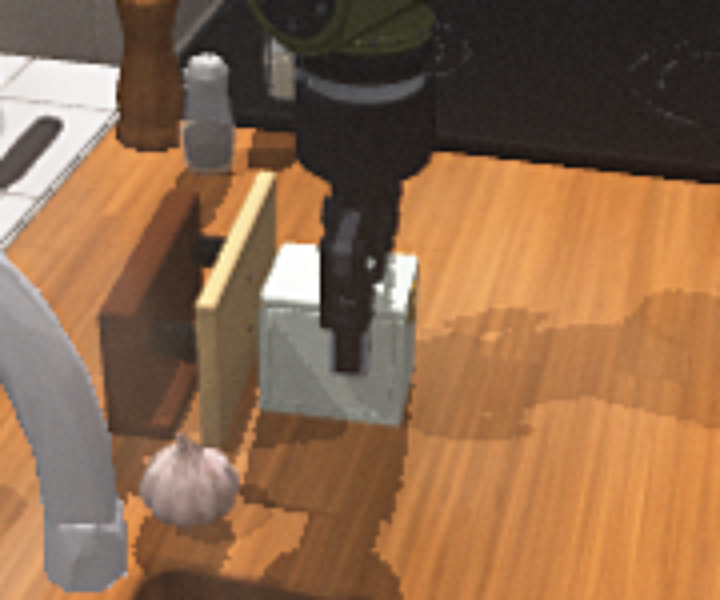

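The box is gripped upright, aligned with the panel, and about 12 mm from it. The lid is shut and the garlic is clear. Now I'll lower slightly and advance.

{"op": "apply_moves", "data": {"increments": [{"travel":[0,0,-0.001],"twist":[0,0,0],"gripper":0.5},{"travel":[0.004,0.0003,-0.0005],"twist":[0,0,0],"gripper":0.5},{"travel":[0.004,0.0003,0],"twist":[0,0,0],"gripper":0.5},{"travel":[0.004,0.0003,0],"twist":[0,0,0],"gripper":0.5},{"travel":[0,0,0],"twist":[0,0,0],"gripper":0.5}]}}

```text
time_s: 8.3
ee_pos: [0.5566, -0.2309, 0.0301]
tool_rot: [3.138, 0.117, 0.002]
contact_force: [-3.0, -0.8, 8.6]
width: 0.0614
gripper_force: 56.2
```

{"op": "apply_moves", "data": {"increments": [{"travel":[0.003,0.0002,0],"twist":[0,0,0],"gripper":0.5},{"travel":[0.003,0.0002,0],"twist":[0,0,0],"gripper":0.5},{"travel":[0,0,0],"twist":[0,0,0],"gripper":0.5},{"travel":[0,0,0],"twist":[0,0,0],"gripper":0.5}]}}

```text
time_s: 8.7
ee_pos: [0.5618, -0.2305, 0.03]
tool_rot: [3.139, 0.117, -0.001]
contact_force: [-11.2, -0.8, 11.8]
width: 0.0613
gripper_force: 56.6
```

{"op": "apply_moves", "data": {"increments": [{"travel":[0,0,0.001],"twist":[0,0,0],"gripper":0.5},{"travel":[0.002,0.0001,0],"twist":[0,0,0],"gripper":0.5},{"travel":[0.002,0.0002,0],"twist":[0,0,0],"gripper":0.5},{"travel":[0,0,0],"twist":[0,0,0],"gripper":0.5},{"travel":[0,0,0],"twist":[0,0,0],"gripper":0.5}]}}

```text
time_s: 9.2
ee_pos: [0.5652, -0.2302, 0.0301]
tool_rot: [3.139, 0.117, -0.003]
contact_force: [-12.6, -2.5, 5.0]
width: 0.0615
gripper_force: 56.1
```

```bash
python3 m.py s4
```

```text
[ 0.5652 -0.2302  0.0301] [-12.6  -2.5   5. ] yaw 4.254971686168901 [-0.002 -0.    -1.   ] 56.123282834887505
box low ((0.5630094408988953, -0.2087567150592804), (0.10938620567321777, 0.05032169446349144), 39.57920455932617) 169 [ 0.53219575 -0.2629967   0.00800075] [ 0.6163658  -0.18631454  0.01995841]
left face line [ 0.9972026   0.07474612  0.57385784 -0.19836146] 4.286635
lid z [0.07201903 0.08049932 0.0860818 ]
panel top ((0.6231557130813599, -0.22015905380249023), (0.011277550831437111, 0.14871333539485931), 4.397497653961182) 162
```

View pics/s4.png

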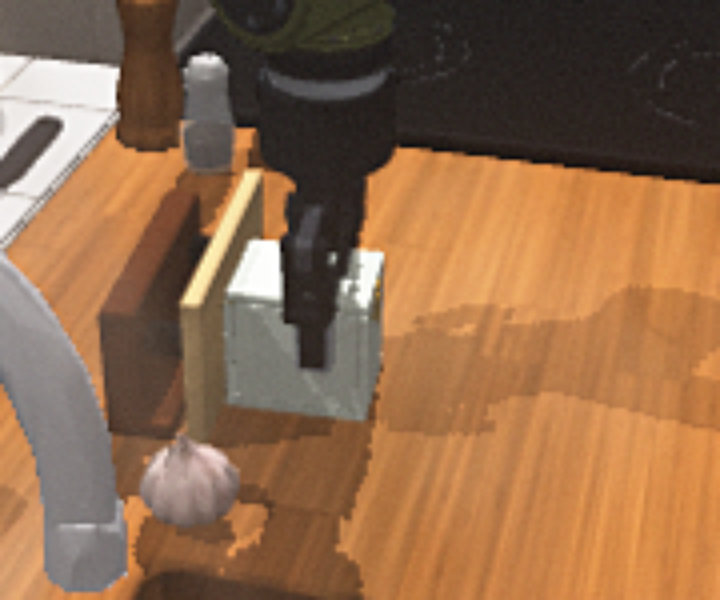

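{"op": "apply_moves", "data": {"increments": [{"travel":[0.0005,0,0],"twist":[0,0,0],"gripper":0.5},{"travel":[0,0,0],"twist":[0,0,0],"gripper":0.5},{"travel":[0,0,0],"twist":[0,0,0],"gripper":0.5},{"travel":[0,0,0],"twist":[0,0,0],"gripper":0.5},{"travel":[0,0,0],"twist":[0,0,0],"gripper":0.5}]}}

```text
time_s: 9.8
ee_pos: [0.5654, -0.2302, 0.0302]
tool_rot: [3.139, 0.117, -0.004]
contact_force: [-13.8, -0.7, 7.5]
width: 0.0617
gripper_force: 56.3
```

```bash
python3 -c "
from bench import env
print(env.get_state()['contact_force'],env.close_job())"
```

```text
the job is handed in; nothing more can be done
[-13.75031812  -0.69184211   7.4842272 ] None
```

The job is handed in. The lid is shut, and the arm is still gripping the box and holding it flush against the middle of the panel with about 9 N by panel deflection (13.8 N at the wrist, including table friction). The lemon, garlic and tea light were not touched.

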